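Lay out the stand's hardware on its outline cards

TASK

Lay out the hardware for the blue stand's next leg: put the star knob, the bearing block, the turnbuckle and the blue channel each on the card that shows its silhouette, centred on the silhouette and lined up with it, right way up as they stand now (which end is which, and how the round knob is turned, do not matter). Let go of everything, and leave the jar and the glue bottle where they are.

Things in the scene. Friction and masses are not known exactly. Their poses are not given: they have to be found in the camera images.
- star_knob: Black plastic star knob with six round lobes, 44 mm across the lobe tips (along its x), 40 mm across the lobe pairs (along its y), 22 mm high, standing flat with a bright 8 mm stud rising from its centre to 42 mm. Origin: centre of its underside, z up. About 60 g.
- bearing_block: Grey cast pillow-block bearing standing upright: foot 90 (along its x) x 28 (along its y) x 12 mm with two dark bolt holes, and in the middle a rounded housing 44 mm long (x), 28 mm thick (y), its top 48 mm high; the bore runs along y. Origin: centre of its underside, z up. About 350 g. The same after a half turn.
- turnbuckle: Steel turnbuckle lying flat: open frame 52 (along its x) x 20 (along its y) x 16 mm high in the middle, an eye at each end, 98 mm long over all. Origin: centre of its underside, z up. About 130 g. The same after a half turn.
- blue_channel: Blue painted steel U-channel bracket, lying on its web with the open side up: 70 long (along its x) x 50 wide over the two side walls (along its y) x 30 mm high, walls 4 mm thick, two dark holes in the web. Origin: centre of its underside, z up. About 180 g. The same after a half turn.
- card_knob: Paper-white card, 110 (along its x) x 72 (along its y) x 3 mm thick, fixed flat on the bench, a yellow tape strip along each long edge. Origin: centre of its underside; its top is 3 mm above. z up. On it, centred, a dark flat silhouette of the star knob: six lobes, 46 mm across, a white dot in the middle.
- card_bearing: Paper-white card, 110 (along its x) x 72 (along its y) x 3 mm thick, fixed flat on the bench, a yellow tape strip along each long edge. Origin: centre of its underside; its top is 3 mm above. z up. On it, centred, a dark flat silhouette of the bearing block's foot: a 94 x 30 mm bar along its x, slightly wider in the middle, a white dot near each end.
- card_turnbuckle: Paper-white card, 110 (along its x) x 72 (along its y) x 3 mm thick, fixed flat on the bench, a yellow tape strip along each long edge. Origin: centre of its underside; its top is 3 mm above. z up. On it, centred, a dark flat silhouette of the turnbuckle: a 54 x 22 mm rectangle with a round eye, white in the middle, at each end, long side along its x.
- card_channel: Paper-white card, 110 (along its x) x 72 (along its y) x 3 mm thick, fixed flat on the bench, a yellow tape strip along each long edge. Origin: centre of its underside; its top is 3 mm above. z up. On it, centred, a dark flat silhouette of the blue channel: a 73 (along its x) x 53 mm rectangle with two white dots.
- screw_jar: Bystander: pale greyish glass round jar with an aluminium lid, 64 mm across, 75 mm high, standing loose to the left or right of the work. Origin: centre of its underside.
- glue_bottle: Bystander: white round bottle with a red cap, 60 mm across, 115 mm high, standing loose to the left or right of the work. Origin: centre of its underside.
Not all that is in view belongs to the job. Several things have the shape of the bearing_block; the one meant has the colours described above.

How it is judged:
By the outcome, as a careful person would: the job done as asked, in the order asked, and still so for the second after the job is handed in, with the robot touching nothing.
It also fails if it takes over 112 s, if anything falls off the work surface, if the arm or the gripper's body presses on something with over 40 N, if the wrist force passes 120 N, or if a joint passes its speed limit or range.

ROBOT

A 6-joint arm with a two-finger parallel gripper is mounted at the origin on the work surface. World frame = base frame: x ahead of the robot, y to its left, z up, the work surface at z = 0. Lengths are in mm, angles in rad, forces in N, time in s.
With the tool pointing down it reaches from about 350 to 775 mm from the base axis. Payload 7.3 kg.
Tool frame: the origin (TCP) lies at the very end of the fingers, on their centre line; the grasp point (between the pads) lies 19 mm behind it; z points along the fingers, y is the line along which they close (so a half turn about z gives the same grasp; the last joint's range is limited). The gripper opens to 92 mm and grips with 3 to 60 N. Pads are 19 mm wide; open, the fingers measure 130 mm over their backs; the gripper's body (75 mm by 190 mm) begins 47 mm behind the grasp point.
Start: joints at [-1.255, 0.342, 1.524, -0, 1.275, -0.146], TCP at [233.943, -470.016, 226.741] pointing down, gripper open.
Joint ranges: [-2.53, 2.53], [-0.77, 2.02], [0.04, 2.7], [-1, 4.14], [0.28, 2.66], [-3.11, 3.11]. Speed limits (rad/s): [2.57, 2.57, 3.14, 3.14, 3.14, 3.14].

INTERFACE

Orientations are given as [roll, pitch, yaw] about the fixed x, y, z axes, in that order (R = Rz(yaw) Ry(pitch) Rx(roll)).
In Python, from plant import * gives the robot as it stands.
- The arm moves only by the tool arm_command, never from a script. Its arguments are lists of equal length, an entry for each row: "gripper": the finger opening in mm, from 0 to 91.8; "dp": the shift along the tool's x, y, z in units of 25 mm (1.0 is 25 mm), a list of three; "twist": the turn about the tool's z in units of 5 degrees (1.0 is 5 degrees). A call has exactly 5 rows; each row shifts and turns the commanded pose from where the row before left it, along the tool's axes as they then stand; what a row does not reach is not made up. A row lasts 1/8 s, in which the tool goes at most 62.5 mm and 10.7 degrees, less where a joint would pass 70% of its speed; a pose out of reach is approached as far as the arm can. A call is refused whole if a number of a shift passes 1 or a number of a turn 1, either way. A call with a gripper value outside its range is refused whole. The fingers move at their own pace and stop on an object; the grip force is fixed at half the most. Time passes only in rows, so rows that do not move let the fingers close, or fill a call up. It gives the time, the measured TCP pose, the force, the opening and the grip force at its end, in the units of the state.
- get_obs(): the state, without advancing time (a new reading comes with each control period).
- capture(name): name is "scene" or "top" or "wrist"; returns the picture (480x640x3 uint8, red, green, blue); there is no depth.
- get_calibration(name): a dict with "mtx" (3x3 intrinsics, pixels), "position" and "attitude" of the camera in the world; the wrist camera has in their place "mount" (4x4, takes a point from camera to tool coordinates, whose origin is the TCP and whose axes are the flange's). Camera axes: x right, y down, z forward; pixel columns grow to the right and rows downward; lengths in mm; the calibration is good to about 2 mm. A picture is of the moment at which its call begins: read the wrist's pose just before it. get_calibration takes no time and is no camera call.
- close_job(): hands the job in; it is judged then, once.
The state is a dict: "time": time; "joint_positions": joint angles; "dq": joint speeds; "tau": joint torques, N m; "tool_pos": TCP position; "tcp_rot": TCP orientation; "contact_force": force on the tool from outside, world axes, zero at the start; "moment": the same for the moment, N m; "grip_width": finger opening in mm; "finger_force": force on a finger pad.
Only numpy, scipy, OpenCV 4.12 (cv2) and the standard library are available. Lean on these libraries where they do the work, as an engineer would, in place of code of your own. Each camera call takes 0.05 s, during which the arm holds its last target. There are 200 camera calls.

## Working session

There is one attempt and no reset: what is moved stays moved. The work goes in short steps, Python scripts to look and compute and a tool call to move; the robot and the scene stay as the last step left them, time stands still between calls to the robot, and variables do not carry over. Pictures are saved under pics/ and viewed, at most 14 in all, crops included, and the job is handed in when it is done.

Besides the shell and the picture viewer there is one more tool, called after "Emit:" as name([rows], argument=value, ...), one row to a line, values as JSON. arm_command: Moves the arm, as the interface text tells. Its arguments: {"type":"object","properties":{"gripper":{"type":"array"},"dp":{"type":"array"},"twist":{"type":"array"}},"required":["gripper","dp","twist"]}

```bash
mkdir -p pics; ls; python3 - <<'E'
from plant import *
import cv2
for n in ("top","scene"):
    cv2.imwrite(f"pics/{n}0.png",capture(n)[:,:,::-1]); print(n,get_calibration(n))
print(get_calibration("wrist")); print(get_obs())
E
```

```text
pics
top {'mtx': array([[502.7936053 ,   0.        , 316.20907157],
       [  0.        , 502.7936053 , 240.49395069],
       [  0.        ,   0.        ,   1.        ]]), 'position': array([447.2040232 ,   9.92440149, 999.87854312]), 'attitude': array([-3.00407144e+00,  2.73533820e-03, -1.56144952e+00])}
scene {'mtx': array([[621.78929875,   0.        , 325.36121333],
       [  0.        , 621.78929875, 247.91784757],
       [  0.        ,   0.        ,   1.        ]]), 'position': array([1508.88952008,  -34.00236295, 1112.74615875]), 'attitude': array([-2.41937691, -0.00976743,  1.53765078])}
{'mtx': array([[412.88763016,   0.        , 323.01561499],
       [  0.        , 412.88763016, 244.90673412],
       [  0.        ,   0.        ,   1.        ]]), 'mount': array([[-5.92563374e-04, -9.63686588e-01, -2.67035221e-01,
         7.16923966e+01],
       [ 9.99999801e-01, -5.13071419e-04, -3.67454192e-04,
        -1.79242964e-01],
       [ 2.17102537e-04, -2.67035386e-01,  9.63686700e-01,
        -1.57914530e+02],
       [ 0.00000000e+00,  0.00000000e+00,  0.00000000e+00,
         1.00000000e+00]])}
{'time': 0.1, 'joint_positions': array([-1.25496994e+00,  3.42651851e-01,  1.52486993e+00, -1.38626816e-05,
        1.27537851e+00, -1.45963019e-01]), 'dq': array([-0.0005555 , -0.00277264, -0.00171751, -0.00106622,  0.00038686,
       -0.00200454]), 'tau': array([ 2.45959767e-03, -4.32002628e+01, -2.44694245e+01,  7.19925016e-02,
        5.26732416e-02, -4.73030127e-05]), 'tool_pos': array([ 233.84306779, -469.67299888,  226.13306646]), 'tcp_rot': array([-3.14029699e+00, -1.77074394e-04,  4.61793333e-01]), 'contact_force': array([ 0.33522396, -0.18097687, -0.19034745]), 'moment': array([ 0.03037627, -0.01652595, -0.0302449 ]), 'finger_force': 0.0, 'grip_width': 91.8856978047116}
```

View pics/top0.png

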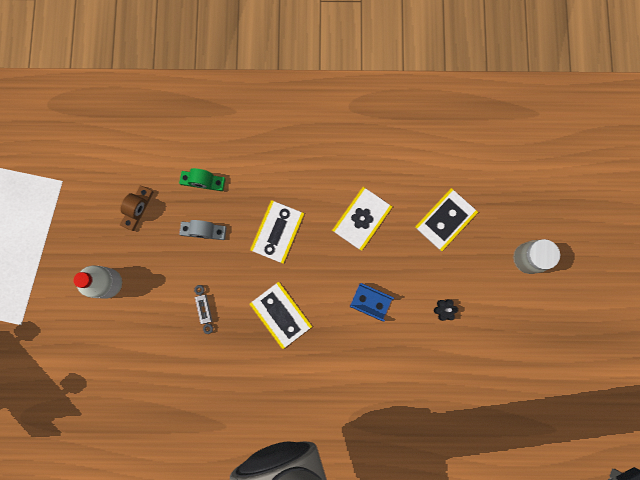

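View pics/scene0.png

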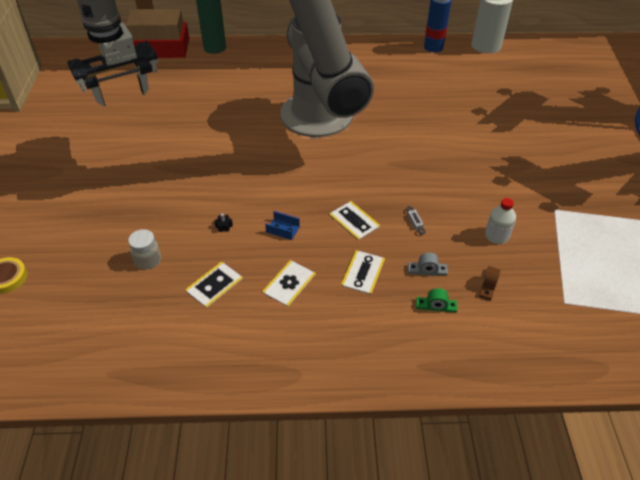

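Top view: the grey bearing is at (204,229), turnbuckle (205,309), channel (372,302) and knob (447,309). The cards are turnbuckle (277,232), knob (362,218), channel (447,219) and bearing (281,315). Jar (540,256) and bottle (100,282) are the bystanders.

```bash
cat > h.py <<'E'
from plant import *
import numpy as np, cv2
from scipy.spatial.transform import Rotation as Ro
def cam(name,obs=None):
    c=get_calibration(name)
    if name!="wrist": return c["mtx"],Ro.from_euler('xyz',c["attitude"]).as_matrix(),np.array(c["position"])
    T=np.eye(4);T[:3,:3]=Ro.from_euler('xyz',obs["tcp_rot"]).as_matrix();T[:3,3]=obs["tool_pos"]
    T=T@c["mount"]; return c["mtx"],T[:3,:3],T[:3,3]
def p2w(C,uv,z):
    K,R,p=C; uv=np.atleast_2d(np.array(uv,float))
    d=(R@np.linalg.inv(K)@np.c_[uv,np.ones(len(uv))].T).T
    return p+d*((z-p[2])/d[:,2])[:,None]
def w2p(C,w):
    K,R,p=C; q=(K@R.T@(np.atleast_2d(w)-p).T).T; return q[:,:2]/q[:,2:]
def rect(C,img,z,x0,x1,y0,y1,s):
    "orthophoto of plane z: up=+x, left=+y, s px/mm; col=(y1-y)*s,row=(x1-x)*s"
    w=np.array([[x1,y1,z],[x1,y0,z],[x0,y0,z],[x0,y1,z]],float)
    W,H=int((y1-y0)*s),int((x1-x0)*s)
    M=cv2.getPerspectiveTransform(w2p(C,w).astype(np.float32),np.float32([[0,0],[W,0],[W,H],[0,H]]))
    return cv2.warpPerspective(img,M,(W,H),flags=cv2.INTER_CUBIC)
def move(tx,ty,tz,yaw=None):
    "shift from measured pose in tool axes, units of the command, and turn"
    o=get_obs(); R=Ro.from_euler('xyz',o["tcp_rot"]).as_matrix()
    d=R.T@(np.array([tx,ty,tz])-o["tool_pos"])/25
    return d.round(2)
E
python3 - <<'E'
from h import *
C=cam("top")
for n,uv,z in [("bear",(204,229),20),("turn",(205,309),8),("chan",(372,302),15),("knob",(447,309),15),("cT",(277,232),3),("cK",(362,218),3),("cC",(447,219),3),("cB",(281,315),3),("jar",(535,257),40),("glue",(103,282),40),("brown",(135,208),20),("green",(203,179),20)]:
    print(n,p2w(C,uv,z)[0].round(0))
print(move(440,0,260))
E
```

```text
bear [604. 236.  20.]
turn [447. 230.   8.]
chan [464. -96.  15.]
knob [ 452. -241.   15.]
cT [602.  93.   3.]
cK [632. -78.   3.]
cC [ 631. -249.    3.]
cB [437.  82.   3.]
jar [ 552. -406.   40.]
glue [496. 420.  40.]
brown [645. 375.  20.]
green [705. 242.  20.]
[ 15.75 -13.15  -1.33]
```

Emit:
arm_command([
  [0,0,-0.27],
  [0,0,-0.27],
  [0,0,-0.27],
  [0,0,-0.27],
  [0,0,-0.27],
], gripper=[91,91,91,91,91], twist=[1,1,1,1,1])

```text
time: 0.72
tool_pos: [233.9, -469.8, 260.3]
tcp_rot: [-3.141, 0.0, 0.023]
contact_force: [-0.2, 0.9, 0.7]
grip_width: 91.1
finger_force: 0.0
```

Emit:
arm_command([
  [0,0,0],
  [0.53,-0.98,0],
  [0.53,-0.98,0],
  [0.53,-0.98,0],
  [0.53,-0.98,0],
], gripper=[91,91,91,91,91], twist=[0.3,0,0,0,0])

```text
time: 1.35
tool_pos: [287.2, -371.0, 259.9]
tcp_rot: [-3.141, 0.0, 0.0]
contact_force: [0.3, 0.9, -0.7]
grip_width: 90.8
finger_force: 0.0
```

Emit:
arm_command([
  [0.53,-0.98,0],
  [0.53,-0.98,0],
  [0.53,-0.98,0],
  [0.53,-0.98,0],
  [0.53,-0.98,0],
], gripper=[91,91,91,91,91], twist=[0,0,0,0,0])

```text
time: 1.98
tool_pos: [353.5, -248.6, 260.0]
tcp_rot: [-3.141, 0.001, 0.0]
contact_force: [-0.3, -0.4, 0.3]
grip_width: 91.0
finger_force: 0.0
```

Emit:
arm_command([
  [0.53,-0.98,0],
  [0.53,-0.98,0],
  [0.53,-0.98,0],
  [0.53,-0.98,0],
  [0.53,-0.98,0],
], gripper=[91,91,91,91,91], twist=[0,0,0,0,0])

```text
time: 2.6
tool_pos: [419.8, -126.2, 260.0]
tcp_rot: [-3.141, 0.001, 0.0]
contact_force: [0.7, -0.2, 0.1]
grip_width: 90.9
finger_force: 0.0
```

Emit:
arm_command([
  [0.53,-0.98,0],
  [0.53,-0.98,0],
  [0.53,-0.98,0],
  [0.53,-0.98,0],
  [0.53,-0.98,0],
], gripper=[91,91,91,91,91], twist=[0,0,0,0,0])

```text
time: 3.22
tool_pos: [486.1, -3.8, 259.9]
tcp_rot: [-3.142, 0.001, 0.0]
contact_force: [-0.4, -1.3, -0.2]
grip_width: 91.0
finger_force: 0.0
```

```bash
python3 - <<'E'
from h import *
o=get_obs(); im=capture("wrist")
np.save("o1.npy",o,allow_pickle=True); np.save("w1.npy",im)
print(o["time"],o["tool_pos"],o["tcp_rot"],o["dq"].round(3))
cv2.imwrite("pics/w1.png",im[:,:,::-1])
E
```

```text
3.225 [486.14976928  -3.79765964 259.89048925] [-3.14156375e+00  9.07033337e-04  4.26148263e-04] [ 0.447  0.19  -0.251 -0.001  0.061  0.446]
```

View pics/w1.png

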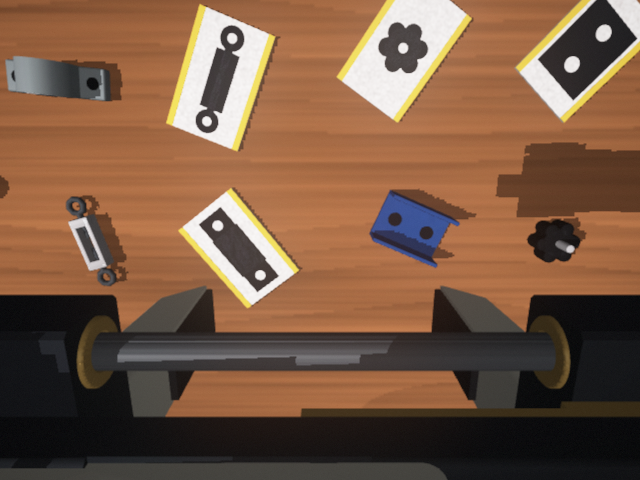

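The wrist view shows the turnbuckle (92,242), grey bearing (60,78), channel (415,228), knob (555,241) and all four cards, with the channel card clipped at the upper right. I measure the cards now.

```bash
cat >> h.py <<'E'
S=2;BX=(330,740,-330,330)
def cards(C,img,z=3):
    o=rect(C,img,z,*BX,S); hsv=cv2.cvtColor(o,cv2.COLOR_RGB2HSV)
    H,Sa,V=cv2.split(hsv)
    m=(((Sa<45)&(V>150))|((H>22)&(H<35)&(Sa>150)&(V>140))).astype(np.uint8)*255
    m=cv2.morphologyEx(m,cv2.MORPH_CLOSE,np.ones((5,5)));out=[]
    for c in cv2.findContours(m,cv2.RETR_EXTERNAL,cv2.CHAIN_APPROX_NONE)[0]:
        if cv2.contourArea(c)<3000*S*S: continue
        (u,v),wh,a=cv2.minAreaRect(c); b=cv2.boxPoints(((u,v),wh,a))
        e=max((b[1]-b[0],b[2]-b[1]),key=np.linalg.norm)
        out.append((BX[1]-v/S,BX[3]-u/S,np.degrees(np.arctan2(-e[0],-e[1]))%180,max(wh)/S,min(wh)/S))
    return np.array(out).round(1)
E
python3 - <<'E'
from h import *
o=np.load("o1.npy",allow_pickle=True).item()
print(cards(cam("wrist",o),np.load("w1.npy")))
print(cards(cam("top"),capture("top")))
E
```

```text
[[ 436.6   84.3   37.7  110.6   71.9]
 [ 602.7   94.3  158.4  110.5   72.1]
 [ 629.6 -245.9  136.9  110.8   71.7]
 [ 630.7  -76.7  145.2  110.4   71.7]]
[[ 533.7  -18.4   80.8  207.3  106.5]
 [ 554.9  115.5  171.7  106.7   34.9]
 [ 630.9 -247.2  137.1  111.4   73. ]
 [ 649.9  -90.4   55.6   73.    66. ]]
```

```bash
python3 - <<'E'
from h import *
C=cam("wrist",np.load("o1.npy",allow_pickle=True).item())
for n,a,b,z in [("turn",(76,206),(107,277),8),("chan",(395,219),(426,233),4),("bear",(13,75),(93,83),12),("knob",(553,239),(553,239.1),20)]:
    p,q=p2w(C,[a,b],z); print(n,((p+q)/2).round(1),np.degrees(np.arctan2(*(p-q)[[1,0]])).round(1)%180,np.linalg.norm(p-q).round(1))
E
```

```text
turn [446.6 234.4   8. ] 15.2 78.4
chan [462.9 -93.4   4. ] 65.7 35.8
bear [603.1 244.3  12. ] 84.6 72.6
knob [ 453.3 -232.4   20. ] 8.5 0.1
```

Emit:
arm_command([
  [-0.42,0.91,0.44],
  [-0.42,0.91,0.44],
  [-0.42,0.91,0.44],
  [-0.42,0.91,0.44],
  [-0.42,0.91,0.44],
], gripper=[91,91,91,91,91], twist=[0,0,0,0,0])

```text
time: 3.95
tool_pos: [432.3, -119.6, 204.8]
tcp_rot: [3.141, 0.001, -0.0]
contact_force: [0.8, -0.6, -0.1]
grip_width: 91.1
finger_force: 0.0
```

Emit:
arm_command([
  [-0.42,0.91,0.44],
  [-0.42,0.91,0.44],
  [-0.42,0.91,0.44],
  [-0.42,0.91,0.44],
  [-0.42,0.91,0.44],
], gripper=[91,91,91,91,91], twist=[0,0,0,0,0])

```text
time: 4.58
tool_pos: [379.7, -233.1, 149.9]
tcp_rot: [-3.142, 0.001, -0.0]
contact_force: [-0.7, 0.1, -0.8]
grip_width: 91.5
finger_force: 0.0
```

```bash
cat >> h.py <<'E'
def look(name,view=None,s=4,half=70,z=3):
    "wrist picture; with view=(x,y) save an orthophoto of plane z about it, axes up=+x left=+y"
    o=get_obs(); im=capture("wrist"); C=cam("wrist",o)
    print(o["time"],o["tool_pos"].round(1),o["tcp_rot"].round(3),np.abs(o["dq"]).max().round(3))
    np.save(f"{name}_o.npy",o,allow_pickle=True); np.save(f"{name}.npy",im)
    if view is not None:
        x,y=view; im=rect(C,im,z,x-half,x+half,y-half,y+half,s)
    cv2.imwrite(f"pics/{name}.png",im[:,:,::-1]); return C,im
def load(name): return cam("wrist",np.load(f"{name}_o.npy",allow_pickle=True).item()),np.load(f"{name}.npy")
E
python3 - <<'E'
from h import *
look("knob",(453,-232),z=22)
E
```

```text
4.575 [ 379.7 -233.1  149.9] [-3.142e+00  1.000e-03 -0.000e+00] 0.441
```

View pics/knob.png

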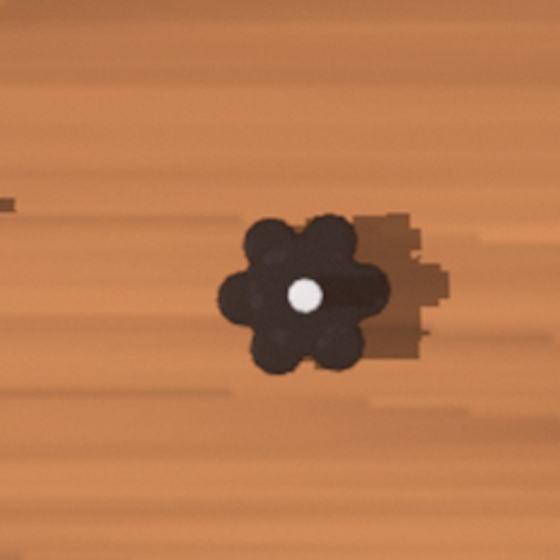

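The knob is centred at ortho pixel (304,294), i.e. world (449.5,-238). Its lobe pairs face yaw -26°, so I grasp it at that yaw.

Emit:
arm_command([
  [0.55,0.05,0.6],
  [0.55,0.05,0.6],
  [0.55,0.05,0.6],
  [0.55,0.05,0.6],
  [0.55,0.05,0.6],
], gripper=[85,80,80,80,80], twist=[0,0,0,0,0])

```text
time: 5.25
tool_pos: [449.5, -238.5, 74.9]
tcp_rot: [-3.141, 0.001, -0.0]
contact_force: [0.2, -0.4, 0.9]
grip_width: 80.2
finger_force: 0.0
```

Emit:
arm_command([
  [0,0,0.4],
  [0,0,0.4],
  [0,0,0.4],
  [0,0,0.4],
  [0,0,0.4],
], gripper=[80,80,80,80,80], twist=[1,1,1,1,1])

```text
time: 5.88
tool_pos: [449.1, -238.5, 25.1]
tcp_rot: [3.142, 0.0, -0.439]
contact_force: [-0.2, 0.8, 0.8]
grip_width: 80.3
finger_force: 0.0
```

Emit:
arm_command([
  [0,0,0.42],
  [0,0,0.42],
  [0,0,0],
  [0,0,0],
  [0,0,0],
], gripper=[80,80,80,25,25], twist=[0.2,0,0,0,0])

```text
time: 6.5
tool_pos: [449.9, -238.6, 4.8]
tcp_rot: [3.141, -0.001, -0.454]
contact_force: [-0.5, 0.6, 0.0]
grip_width: 64.1
finger_force: 0.0
```

Emit:
arm_command([
  [0,0,0],
  [0,0,0],
  [0,0,0],
  [0,0,0],
  [0,0,0],
], gripper=[25,25,25,25,25], twist=[0,0,0,0,0])

```text
time: 7.12
tool_pos: [449.7, -238.5, 4.6]
tcp_rot: [3.141, -0.0, -0.454]
contact_force: [-0.1, 0.6, 2.4]
grip_width: 39.2
finger_force: 30.0
```

Emit:
arm_command([
  [0,0,-0.8],
  [0,0,-0.8],
  [0.368,-0.9,0],
  [0.368,-0.9,0],
  [0.368,-0.9,0],
], gripper=[25,25,25,25,25], twist=[0,0,0,0,0])

```text
time: 7.75
tool_pos: [504.4, -189.4, 44.4]
tcp_rot: [3.142, 0.0, -0.455]
contact_force: [0.1, 0.4, -0.8]
grip_width: 39.3
finger_force: 30.0
```

Emit:
arm_command([
  [0.368,-0.9,0],
  [0.368,-0.9,0],
  [0.368,-0.9,0],
  [0.368,-0.9,0],
  [0.368,-0.9,0],
], gripper=[25,25,25,25,25], twist=[0,0,0,0,0])

```text
time: 8.38
tool_pos: [595.1, -108.3, 44.1]
tcp_rot: [3.141, 0.001, -0.454]
contact_force: [-1.1, -0.4, -0.4]
grip_width: 38.7
finger_force: 30.0
```

Emit:
arm_command([
  [0.368,-0.9,0],
  [0.368,-0.9,0],
  [0,0,0.7],
  [0,0,0.3],
  [0,0,0],
], gripper=[25,25,25,25,25], twist=[0,0,0,0,0])

```text
time: 9.0
tool_pos: [629.5, -77.2, 18.0]
tcp_rot: [3.141, 0.003, -0.455]
contact_force: [0.2, 0.5, -0.0]
grip_width: 39.4
finger_force: 30.0
```

```bash
python3 - <<'E'
from h import *
look("k2")
E
```

```text
9.0 [629.5 -77.2  18. ] [ 3.141e+00  3.000e-03 -4.550e-01] 0.022
```

View pics/k2.png

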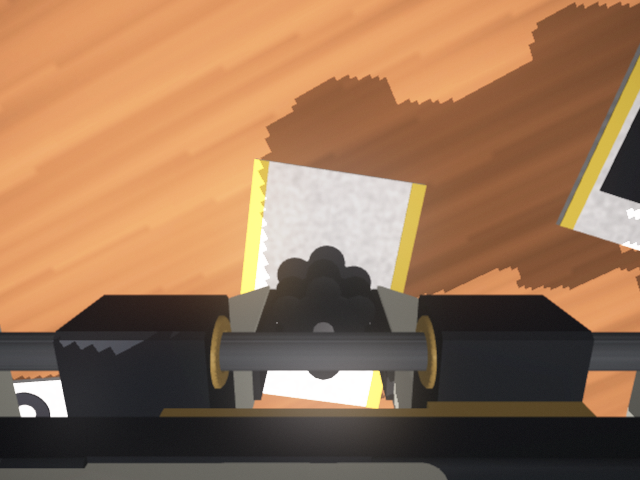

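The knob is held over its card, whose far corners are at pixels (257,159) and (425,185). I check the card's position from those corners.

```bash
python3 - <<'E'
from h import *
C,_=load("k2")
print(p2w(C,[(257,159),(425,185)],3).round(1))
a=np.radians(145.2);R=np.array([[np.cos(a),-np.sin(a)],[np.sin(a),np.cos(a)]])
print((np.array([[s*55,t*36] for s in(1,-1) for t in (1,-1)])@R.T+[630.7,-76.7]).round(1))
E
```

```text
[[ 695.6  -79.5    3. ]
 [ 655.4 -137.3    3. ]]
[[ 565.   -74.9]
 [ 606.1  -15.7]
 [ 655.3 -137.7]
 [ 696.4  -78.5]]
```

Emit:
arm_command([
  [0.02,0,0.25],
  [0,0,0.2],
  [0,0,0],
  [0,0,0],
  [0,0,0],
], gripper=[25,25,25,25,60], twist=[0,0,0,0,0])

```text
time: 9.68
tool_pos: [631.6, -76.9, 8.4]
tcp_rot: [3.142, -0.0, -0.454]
contact_force: [0.7, 0.5, 0.0]
grip_width: 45.4
finger_force: 0.0
```

Emit:
arm_command([
  [0,0,0],
  [0,0,0],
  [0,0,-0.6],
  [0,0,-1],
  [0,0,-1],
], gripper=[60,60,60,60,60], twist=[0,0,0,0,0])

```text
time: 10.3
tool_pos: [631.7, -76.9, 75.0]
tcp_rot: [-3.141, -0.001, -0.455]
contact_force: [0.5, -0.9, 0.5]
grip_width: 60.1
finger_force: 0.0
```

Emit:
arm_command([
  [0,0,-0.6],
  [0,0,-0.6],
  [0,0,-0.6],
  [0,0,-0.6],
  [0,0,-0.6],
], gripper=[60,60,60,60,60], twist=[-1,-1,-1,-1,-1])

```text
time: 10.92
tool_pos: [631.6, -76.9, 150.0]
tcp_rot: [3.141, -0.001, -0.015]
contact_force: [-0.1, -0.7, 0.7]
grip_width: 59.9
finger_force: 0.0
```

Emit:
arm_command([
  [0,0,0],
  [0,0,0],
  [0,0,0],
  [0,0,0],
  [0,0,0],
], gripper=[60,60,60,60,60], twist=[-1,-1,-1,-1,-1])

```text
time: 11.55
tool_pos: [631.6, -76.9, 149.5]
tcp_rot: [3.141, -0.001, 0.421]
contact_force: [0.3, -0.1, 0.7]
grip_width: 60.1
finger_force: 0.0
```

Emit:
arm_command([
  [0,0,0],
  [0,0,0],
  [0,0,0],
  [0,0,0],
  [0,0,0],
], gripper=[60,60,60,60,60], twist=[-1,-1,-1,-1,-1])

```text
time: 12.18
tool_pos: [631.6, -76.9, 149.5]
tcp_rot: [3.14, -0.001, 0.857]
contact_force: [-0.7, 0.4, -0.0]
grip_width: 60.0
finger_force: 0.0
```

Emit:
arm_command([
  [0,0,0],
  [0,0,0],
  [0,0,0],
  [0,0,0],
  [0,0,0],
], gripper=[60,60,60,60,60], twist=[-1,-1,-1,-1,-1])

```text
time: 12.8
tool_pos: [631.7, -76.9, 149.5]
tcp_rot: [3.14, 0.0, 1.294]
contact_force: [0.7, -0.8, -0.0]
grip_width: 59.7
finger_force: 0.0
```

Emit:
arm_command([
  [0,0,0],
  [0,0,0],
  [1,0,0],
  [1,0,0],
  [1,0,0],
], gripper=[60,60,60,60,60], twist=[-1,-1,0,0,0])

```text
time: 13.42
tool_pos: [639.6, -1.7, 149.5]
tcp_rot: [3.14, 0.0, 1.465]
contact_force: [-0.6, 0.6, -0.0]
grip_width: 60.1
finger_force: 0.0
```

Emit:
arm_command([
  [1,-0.4,0],
  [1,-0.4,0],
  [1,-0.4,0],
  [1,-0.4,0],
  [1,-0.4,0],
], gripper=[60,60,60,60,60], twist=[0,0,0,0,0])

```text
time: 14.05
tool_pos: [602.7, 128.1, 149.5]
tcp_rot: [3.14, -0.0, 1.465]
contact_force: [-0.0, 0.4, 0.2]
grip_width: 60.2
finger_force: 0.0
```

Emit:
arm_command([
  [1,-0.2,0],
  [1,0,0],
  [0,0,0],
  [0,0,0],
  [0,0,0],
], gripper=[60,60,60,60,60], twist=[0,0,0,0,0])

```text
time: 14.68
tool_pos: [603.2, 176.5, 148.5]
tcp_rot: [3.141, 0.0, 1.464]
contact_force: [-0.2, 0.3, 0.4]
grip_width: 60.0
finger_force: 0.0
```

```bash
python3 - <<'E'
from h import *
look("bear",(603,240),z=12)
print(get_obs()["joint_positions"].round(2))
E
```

```text
14.675 [603.2 176.5 148.5] [3.141 0.    1.464] 0.003
[ 0.16  0.6   1.33 -0.    1.22  0.27]
```

View pics/bear.png

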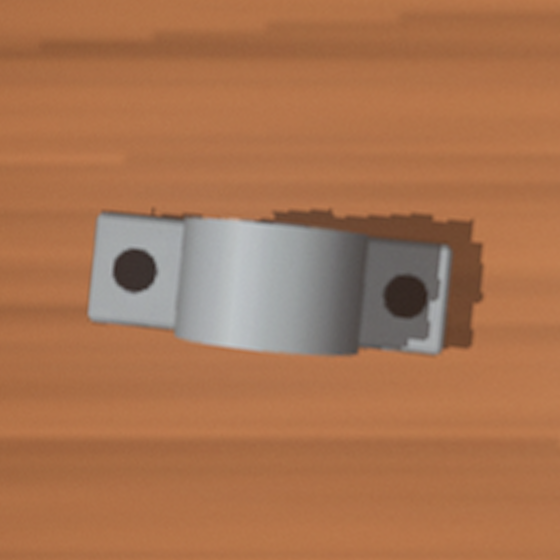

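The bearing's bolt holes are at ortho pixels (134,270) and (405,296), so its centre is (602.2,242.6) with yaw 84.5°.

Emit:
arm_command([
  [0.88,-0.11,0.5],
  [0.87,-0.11,0.5],
  [0.87,-0.1,0.5],
  [0,0,0.8],
  [0,0,0.8],
], gripper=[60,60,60,60,60], twist=[-0.12,0,0,0,0])

```text
time: 15.35
tool_pos: [601.0, 245.4, 69.0]
tcp_rot: [-3.141, 0.0, 1.478]
contact_force: [-0.6, -0.5, 0.4]
grip_width: 59.8
finger_force: 0.0
```

Emit:
arm_command([
  [0,0,0.8],
  [0,0,0.8],
  [0,0,0.7],
  [0,0,0.22],
  [0,0,0],
], gripper=[60,60,60,60,10], twist=[0,0,0,0,0])

```text
time: 15.98
tool_pos: [601.5, 243.8, 7.4]
tcp_rot: [-3.141, 0.0, 1.476]
contact_force: [-0.2, -0.1, -0.4]
grip_width: 54.2
finger_force: 0.0
```

Emit:
arm_command([
  [0,0,0],
  [0,0,0],
  [0,0,0],
  [0,0,0],
  [0,0,0],
], gripper=[10,10,10,10,10], twist=[0,0,0,0,0])

```text
time: 16.6
tool_pos: [602.1, 243.5, 8.4]
tcp_rot: [3.14, -0.0, 1.476]
contact_force: [0.8, -0.9, 5.4]
grip_width: 28.0
finger_force: 30.0
```

Emit:
arm_command([
  [0,0,-0.8],
  [0,0,-0.8],
  [-0.99,-0.853,0],
  [-0.99,-0.853,0],
  [-0.99,-0.853,0],
], gripper=[10,10,10,10,10], twist=[0,0,0,0,0])

```text
time: 17.23
tool_pos: [529.6, 175.0, 48.1]
tcp_rot: [-3.141, 0.0, 1.476]
contact_force: [0.7, -0.6, -4.0]
grip_width: 28.2
finger_force: 30.0
```

Emit:
arm_command([
  [-0.99,-0.853,0],
  [-0.99,-0.853,0],
  [-0.99,-0.853,0],
  [-0.99,-0.853,0],
  [0,0,0],
], gripper=[10,10,10,10,10], twist=[0,0,0,0,0.38])

```text
time: 17.85
tool_pos: [434.5, 84.2, 48.1]
tcp_rot: [-3.139, 0.001, 1.44]
contact_force: [0.2, 0.2, -5.0]
grip_width: 27.7
finger_force: 30.0
```

Emit:
arm_command([
  [0,0,0],
  [0,0,0],
  [0,0,0],
  [0,0,0],
  [0,0,0],
], gripper=[10,10,10,10,10], twist=[1,1,1,1,1])

```text
time: 18.48
tool_pos: [437.4, 85.7, 48.2]
tcp_rot: [3.141, -0.001, 1.003]
contact_force: [-0.3, 0.6, -4.6]
grip_width: 27.8
finger_force: 30.0
```

Emit:
arm_command([
  [0,0,0],
  [0,0,0],
  [0,0,0],
  [0,0,0],
  [0,0,0],
], gripper=[10,10,10,10,10], twist=[1,1,1,1,0])

```text
time: 19.1
tool_pos: [437.2, 85.6, 48.1]
tcp_rot: [3.141, -0.001, 0.658]
contact_force: [0.1, -0.6, -4.6]
grip_width: 27.9
finger_force: 30.0
```

```bash
python3 - <<'E'
from h import *
look("b2")
E
```

```text
19.1 [437.2  85.6  48.1] [ 3.141e+00 -1.000e-03  6.580e-01] 0.045
```

View pics/b2.png

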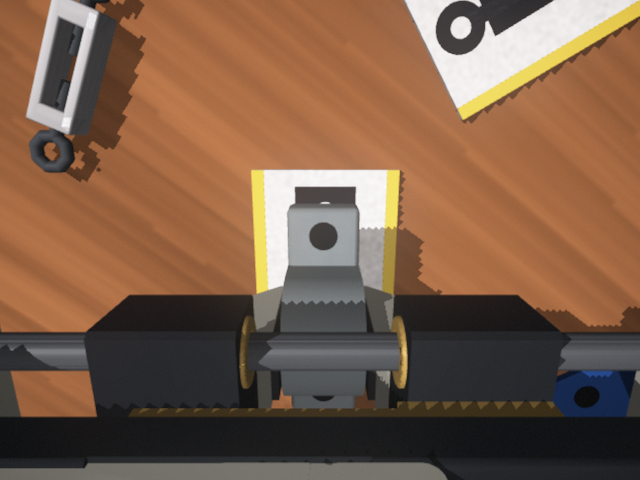

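The bearing is over its card: card far corners at (251,170) and (400,170), silhouette end corners at (295,187) and (355,187), near bolt hole at (323,236).

```bash
python3 - <<'E'
from h import *
C,_=load("b2")
a=np.radians(37.7);u=np.array([np.cos(a),np.sin(a)]);v=np.array([-u[1],u[0]])
c=np.array([436.6,84.3])
def loc(px,z,c): p=p2w(C,px,z)[:,:2]-c; return np.c_[p@u,p@v].round(1)
print("card corners local",loc([(251,170),(400,170),(295,187),(355,187)],3,c))
print("foot hole",loc([(323,236)],51.7,c), "foot end",loc([(289,207),(359,207)],51.7,c), loc([(437.2,85.6)],0,c))
E
```

```text
card corners local [[ 54.6  35.9]
 [ 54.5 -36.5]
 [ 46.3  14.6]
 [ 46.3 -14.8]]
foot hole [[33.8  0.9]] foot end [[ 45.1  13.8]
 [ 45.1 -12.7]] [[ 93.3 -52.6]]
```

Emit:
arm_command([
  [-0.02,0.03,0.5],
  [0,0,0.5],
  [0,0,0.3],
  [0,0,0.14],
  [0,0,0],
], gripper=[10,10,10,10,10], twist=[0,0,0,0,0])

```text
time: 19.77
tool_pos: [436.7, 84.3, 11.6]
tcp_rot: [3.142, 0.0, 0.657]
contact_force: [-0.2, 0.0, -4.4]
grip_width: 27.5
finger_force: 30.0
```

Emit:
arm_command([
  [0,0,0],
  [0,0,0],
  [0,0,0],
  [0,0,0],
  [0,0,-0.5],
], gripper=[10,50,50,50,50], twist=[0,0,0,0,0])

```text
time: 20.4
tool_pos: [436.1, 84.2, 24.2]
tcp_rot: [-3.141, 0.001, 0.657]
contact_force: [0.1, -0.1, -0.6]
grip_width: 50.2
finger_force: 0.0
```

Emit:
arm_command([
  [0,0,-1],
  [0,0,-1],
  [0,0,-1],
  [0,0,-1],
  [0,0,-0.9],
], gripper=[50,50,50,50,50], twist=[0,0,0,0,0])

```text
time: 21.02
tool_pos: [436.6, 84.3, 148.6]
tcp_rot: [3.141, -0.001, 0.657]
contact_force: [0.4, 0.3, -0.3]
grip_width: 49.9
finger_force: 0.0
```

Emit:
arm_command([
  [0,0,0],
  [0,0,0],
  [0,0,0],
  [0,0,0],
  [0,0,0],
], gripper=[50,50,50,50,50], twist=[0.9,0.9,0.9,0.9,0.9])

```text
time: 21.65
tool_pos: [436.6, 84.3, 147.6]
tcp_rot: [3.141, -0.001, 0.262]
contact_force: [0.1, -0.3, 0.0]
grip_width: 50.5
finger_force: 0.0
```

Emit:
arm_command([
  [-0.15,-0.95,0],
  [-0.15,-0.95,0],
  [-0.15,-0.95,0],
  [-0.15,-0.95,0],
  [-0.15,-0.95,0],
], gripper=[50,50,50,50,50], twist=[0,0,0,0,0])

```text
time: 22.28
tool_pos: [387.1, 194.7, 147.6]
tcp_rot: [3.142, -0.001, 0.264]
contact_force: [0.1, -0.1, -1.0]
grip_width: 50.1
finger_force: 0.0
```

Emit:
arm_command([
  [-0.15,-0.95,0],
  [0,0,0],
  [0,0,0],
  [0,0,0],
  [0,0,0],
], gripper=[50,50,50,50,50], twist=[0,0,0,0,0])

```text
time: 22.9
tool_pos: [377.9, 215.4, 146.7]
tcp_rot: [3.141, -0.0, 0.264]
contact_force: [-0.7, -0.3, 0.4]
grip_width: 49.8
finger_force: 0.0
```

```bash
python3 - <<'E'
from h import *
look("turn",(447,204),z=8,half=100,s=3)
E
```

```text
22.9 [377.9 215.4 146.7] [ 3.141 -0.     0.264] 0.003
```

View pics/turn.png

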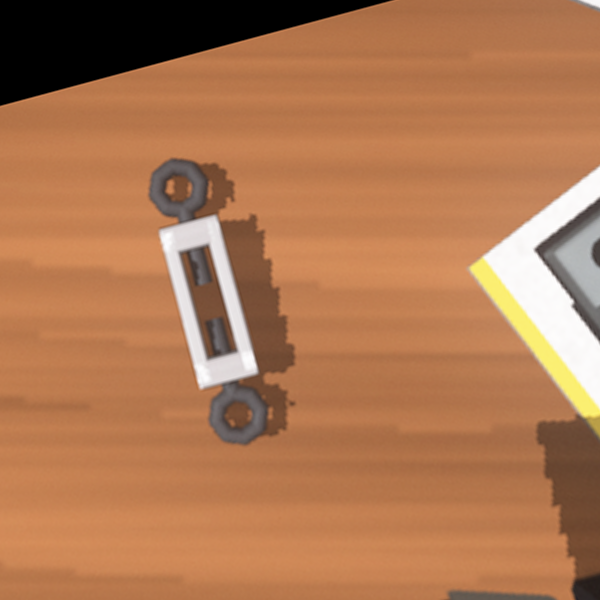

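The turnbuckle's eyes are at ortho pixels (179,188) and (239,414), so its centre is (446.7,234.3) with yaw 14.8°.

Emit:
arm_command([
  [0.95,-0.01,0.5],
  [0.95,-0.01,0.5],
  [0.95,-0.01,0.5],
  [0,0,0.8],
  [0,0,0.8],
], gripper=[50,50,50,50,50], twist=[0.06,0,0,0,0])

```text
time: 23.58
tool_pos: [446.6, 234.8, 68.4]
tcp_rot: [3.141, 0.0, 0.259]
contact_force: [-0.7, -0.1, -0.4]
grip_width: 49.9
finger_force: 0.0
```

Emit:
arm_command([
  [0,0,0.8],
  [0,0,0.8],
  [0,0,0.75],
  [0,0,0.25],
  [0,0,0],
], gripper=[50,50,50,50,5], twist=[0,0,0,0,0])

```text
time: 24.2
tool_pos: [446.3, 234.9, 4.1]
tcp_rot: [3.141, 0.0, 0.259]
contact_force: [-0.2, 1.2, -0.4]
grip_width: 43.6
finger_force: 0.0
```

Emit:
arm_command([
  [0,0,0],
  [0,0,0],
  [0,0,0],
  [0,0,0],
  [0,0,0],
], gripper=[5,5,5,5,5], twist=[0,0,0,0,0])

```text
time: 24.82
tool_pos: [446.6, 235.1, 4.7]
tcp_rot: [3.141, -0.001, 0.259]
contact_force: [-0.5, -1.5, 5.5]
grip_width: 19.6
finger_force: 30.0
```

Emit:
arm_command([
  [0,0,-0.8],
  [0,0,-0.8],
  [0.574,0.88,0],
  [0.574,0.88,0],
  [0.574,0.88,0],
], gripper=[5,5,5,5,5], twist=[0,0,0,0,0])

```text
time: 25.45
tool_pos: [505.1, 181.8, 43.9]
tcp_rot: [-3.142, 0.001, 0.26]
contact_force: [0.4, 0.1, -0.9]
grip_width: 19.7
finger_force: 30.0
```

Emit:
arm_command([
  [0.574,0.88,0],
  [0.574,0.88,0],
  [0.574,0.88,0],
  [0.574,0.88,0],
  [0.574,0.88,0],
], gripper=[5,5,5,5,5], twist=[0,0,0,0,0])

```text
time: 26.08
tool_pos: [602.6, 93.8, 43.7]
tcp_rot: [-3.141, 0.001, 0.259]
contact_force: [-0.3, 0.0, -0.4]
grip_width: 19.6
finger_force: 30.0
```

Emit:
arm_command([
  [0,0,0],
  [0,0,0],
  [0,0,0],
  [0,0,0],
  [0,0,0],
], gripper=[5,5,5,5,5], twist=[1,1,1,1,1])

```text
time: 26.7
tool_pos: [601.9, 94.4, 43.6]
tcp_rot: [3.141, 0.001, -0.18]
contact_force: [0.6, -1.1, -0.4]
grip_width: 19.7
finger_force: 30.0
```

Emit:
arm_command([
  [0,0,0.3],
  [0,0,0.2],
  [0,0,0],
  [0,0,0],
  [0,0,0],
], gripper=[5,5,5,5,5], twist=[1,1,0.29,0,0])

```text
time: 27.32
tool_pos: [602.5, 94.4, 31.9]
tcp_rot: [-3.142, -0.0, -0.376]
contact_force: [0.7, -0.3, -0.8]
grip_width: 19.6
finger_force: 30.0
```

```bash
python3 - <<'E'
from h import *
look("t2")
E
```

```text
27.325 [602.5  94.4  31.9] [-3.142 -0.    -0.376] 0.005
```

View pics/t2.png

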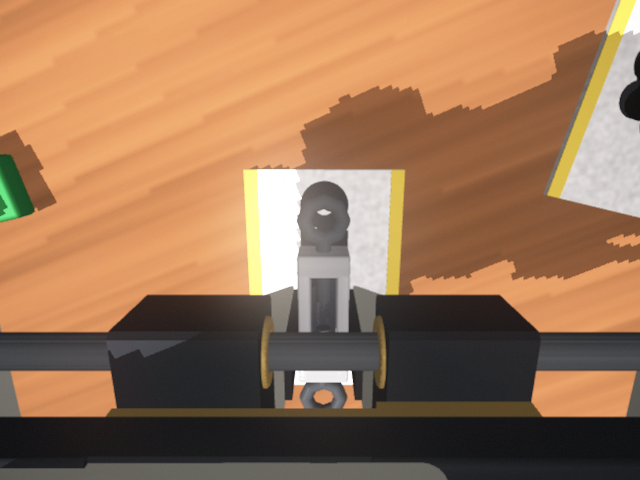

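The turnbuckle is over its card: card far corners at (243,170) and (406,170), far eye at about (324,219).

```bash
python3 - <<'E'
from h import *
C,_=load("t2")
a=np.radians(-21.6);u=np.array([np.cos(a),np.sin(a)]);v=np.array([-u[1],u[0]])
c=np.array([602.7,94.3])
def loc(px,z): p=p2w(C,px,z)[:,:2]-c; return np.c_[p@u,p@v].round(1)
print(loc([(243,170),(406,170)],3),loc([(324,219)],35.2),loc([(323,397)],35.2),loc([(300,248),(349,248)],43))
E
```

```text
[[ 54.4  35.8]
 [ 54.4 -37.1]] [[38.8 -0.4]] [[-39.8  -0.1]] [[29.5  8.5]
 [29.6 -9.7]]
```

Emit:
arm_command([
  [0,0,0.4],
  [0,0,0.3],
  [0,0,0.25],
  [0,0,0],
  [0,0,0],
], gripper=[5,5,5,5,5], twist=[0,0,0,0,0])

```text
time: 28.0
tool_pos: [602.3, 94.3, 7.6]
tcp_rot: [3.141, 0.0, -0.377]
contact_force: [0.0, 0.4, -0.7]
grip_width: 19.7
finger_force: 30.0
```

Emit:
arm_command([
  [0,0,0],
  [0,0,0],
  [0,0,0],
  [0,0,0],
  [0,0,-0.5],
], gripper=[45,45,45,45,45], twist=[0,0,0,0,0])

```text
time: 28.62
tool_pos: [601.6, 94.3, 20.0]
tcp_rot: [3.141, 0.002, -0.377]
contact_force: [-0.3, 0.0, 0.1]
grip_width: 45.0
finger_force: 0.0
```

Emit:
arm_command([
  [0,0,-1],
  [0,0,-1],
  [0,0,-1],
  [0,0,-1],
  [0,0,-1],
], gripper=[45,80,80,80,80], twist=[0,0,0,0,0])

```text
time: 29.25
tool_pos: [602.4, 94.4, 147.4]
tcp_rot: [-3.141, -0.001, -0.377]
contact_force: [0.7, -0.3, 0.3]
grip_width: 78.0
finger_force: 0.0
```

Emit:
arm_command([
  [-0.213,0.99,0],
  [-0.213,0.99,0],
  [-0.213,0.99,0],
  [-0.213,0.99,0],
  [-0.213,0.99,0],
], gripper=[80,80,80,80,80], twist=[0,0,0,0,0])

```text
time: 29.88
tool_pos: [531.7, -11.6, 146.5]
tcp_rot: [-3.141, -0.001, -0.377]
contact_force: [0.0, -0.2, -0.2]
grip_width: 80.3
finger_force: 0.0
```

Emit:
arm_command([
  [-0.213,0.99,0],
  [-0.213,0.99,0],
  [-0.213,0.99,0],
  [-0.213,0.99,0],
  [-0.213,0.99,0],
], gripper=[80,80,80,80,80], twist=[0,0,0,0,0])

```text
time: 30.5
tool_pos: [461.5, -116.9, 146.5]
tcp_rot: [3.141, -0.002, -0.377]
contact_force: [0.6, -0.9, -0.4]
grip_width: 80.4
finger_force: 0.0
```

Emit:
arm_command([
  [-0.213,0.99,0],
  [-0.213,0.99,0],
  [0,0,0],
  [0,0,0],
  [0,0,0],
], gripper=[80,80,80,80,80], twist=[0,0,-1,-1,-1])

```text
time: 31.12
tool_pos: [433.8, -158.5, 146.5]
tcp_rot: [3.141, -0.001, -0.112]
contact_force: [0.1, 0.0, 0.1]
grip_width: 79.8
finger_force: 0.0
```

Emit:
arm_command([
  [0,0,0],
  [0,0,0],
  [0,0,0],
  [0,0,0],
  [0,0,0],
], gripper=[80,80,80,80,80], twist=[-1,-1,-1,-1,-1])

```text
time: 31.75
tool_pos: [433.9, -158.4, 146.4]
tcp_rot: [3.14, -0.001, 0.324]
contact_force: [0.0, 0.2, 0.1]
grip_width: 79.7
finger_force: 0.0
```

Emit:
arm_command([
  [0,0,0],
  [0,0,0],
  [0,0,0],
  [0,0,0],
  [0,0,0],
], gripper=[80,80,80,80,80], twist=[-1,-1,-1,-1,-1])

```text
time: 32.38
tool_pos: [433.8, -158.4, 146.4]
tcp_rot: [3.14, -0.0, 0.761]
contact_force: [-0.8, -0.3, -0.5]
grip_width: 80.0
finger_force: 0.0
```

Emit:
arm_command([
  [0,0,0],
  [0,0,0],
  [0,0,0],
  [0,0,0],
  [0,0,0],
], gripper=[80,80,80,80,80], twist=[-1,-1,-1,-1,-0.46])

```text
time: 33.0
tool_pos: [433.9, -158.4, 146.4]
tcp_rot: [3.14, 0.0, 1.149]
contact_force: [-0.1, -0.3, 0.2]
grip_width: 80.0
finger_force: 0.0
```

```bash
python3 - <<'E'
from h import *
look("chan",(463,-93),z=4)
E
```

```text
33.0 [ 433.9 -158.4  146.4] [3.14  0.    1.149] 0.301
```

View pics/chan.png

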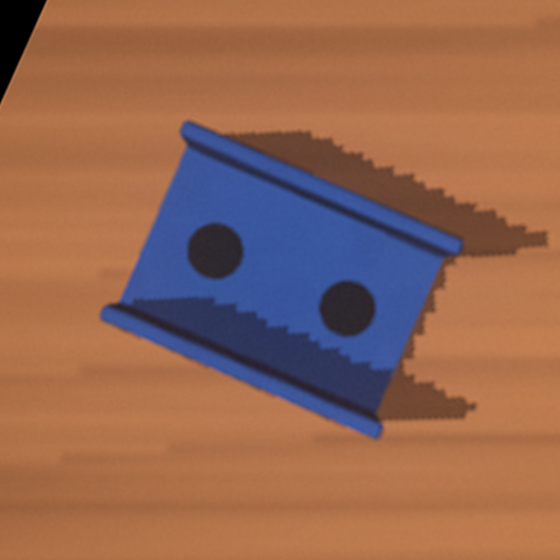

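The channel's web holes are at ortho pixels (215,251) and (347,309), so its centre is (463.0,-93.2) with yaw 66.2°.

Emit:
arm_command([
  [0.96,0,0.5],
  [0.95,0.01,0.5],
  [0.95,0,0.5],
  [0,0,0.8],
  [0,0,0.8],
], gripper=[80,80,80,80,80], twist=[-0.08,0,0,0,0])

```text
time: 33.67
tool_pos: [463.5, -92.8, 68.2]
tcp_rot: [3.14, -0.0, 1.154]
contact_force: [-0.1, -0.4, 0.2]
grip_width: 79.8
finger_force: 0.0
```

Emit:
arm_command([
  [0,0,0.8],
  [0,0,0.8],
  [0,0,0.7],
  [0,0,0.2],
  [0,0,0],
], gripper=[80,80,80,80,35], twist=[0,0,0,0,0])

```text
time: 34.3
tool_pos: [463.3, -93.2, 5.9]
tcp_rot: [3.141, 0.0, 1.154]
contact_force: [-0.2, -0.2, 0.6]
grip_width: 74.0
finger_force: 0.0
```

Emit:
arm_command([
  [0,0,0],
  [0,0,0],
  [0,0,0],
  [0,0,0],
  [0,0,0],
], gripper=[35,35,35,35,35], twist=[0,0,0,0,0])

```text
time: 34.92
tool_pos: [463.3, -93.2, 5.9]
tcp_rot: [3.141, 0.0, 1.154]
contact_force: [-1.5, 0.3, 6.1]
grip_width: 49.8
finger_force: 30.0
```

Emit:
arm_command([
  [0,0,-0.8],
  [0,0,-0.8],
  [-0.321,0.95,0],
  [-0.321,0.95,0],
  [-0.321,0.95,0],
], gripper=[35,35,35,35,35], twist=[0,0,0,0,0])

```text
time: 35.55
tool_pos: [518.6, -144.3, 45.2]
tcp_rot: [-3.141, 0.0, 1.154]
contact_force: [0.2, -0.4, -1.9]
grip_width: 49.9
finger_force: 30.0
```

Emit:
arm_command([
  [-0.321,0.95,0],
  [-0.321,0.95,0],
  [-0.321,0.95,0],
  [-0.321,0.95,0],
  [-0.321,0.95,0],
], gripper=[35,35,35,35,35], twist=[0,0,0,0,0])

```text
time: 36.17
tool_pos: [610.8, -229.0, 44.7]
tcp_rot: [-3.14, 0.0, 1.154]
contact_force: [-0.2, 0.0, -1.2]
grip_width: 50.3
finger_force: 30.0
```

Emit:
arm_command([
  [-0.321,0.95,0],
  [0,0,0],
  [0,0,0],
  [0,0,0],
  [0,0,0],
], gripper=[35,35,35,35,35], twist=[0,-1,-1,-1,-1])

```text
time: 36.8
tool_pos: [628.7, -245.4, 44.6]
tcp_rot: [-3.14, -0.001, 1.506]
contact_force: [-0.2, -0.3, -2.1]
grip_width: 49.8
finger_force: 30.0
```

Emit:
arm_command([
  [0,0,0],
  [0,0,0],
  [0,0,0],
  [0,0,0],
  [0,0,0],
], gripper=[35,35,35,35,35], twist=[-1,-1,-1,-1,-1])

```text
time: 37.42
tool_pos: [628.7, -245.4, 44.6]
tcp_rot: [-3.14, -0.001, 1.942]
contact_force: [0.6, -0.3, -1.5]
grip_width: 50.1
finger_force: 30.0
```

Emit:
arm_command([
  [0,0,0],
  [0,0,0],
  [0,0,0],
  [0,0,0],
  [0,0,0],
], gripper=[35,35,35,35,35], twist=[-1,-1,-1,-1,-1])

```text
time: 38.05
tool_pos: [628.7, -245.4, 44.6]
tcp_rot: [-3.141, -0.002, 2.378]
contact_force: [0.9, -1.2, -1.2]
grip_width: 49.5
finger_force: 30.0
```

Emit:
arm_command([
  [0,0,0],
  [0,0,0],
  [0,0,0],
  [0,0,0],
  [0,0,0],
], gripper=[35,35,35,35,35], twist=[-0.16,0,0,0,0])

```text
time: 38.67
tool_pos: [629.2, -245.7, 45.5]
tcp_rot: [-3.142, 0.0, 2.389]
contact_force: [-1.1, -0.3, -1.8]
grip_width: 49.7
finger_force: 30.0
```

```bash
python3 - <<'E'
from h import *
look("c2")
E
```

```text
38.675 [ 629.2 -245.7   45.5] [-3.142  0.     2.389] 0.002
```

View pics/c2.png

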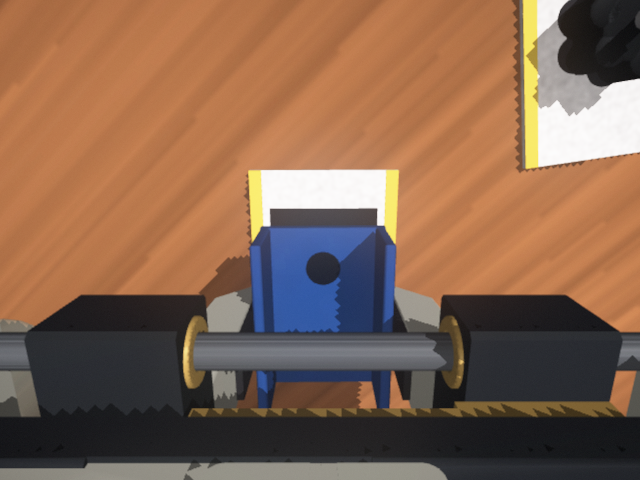

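The channel is over its card: card corners at (248,170) and (398,170), silhouette end at (271,209) to (377,209), web hole at (323,268), web end at y≈227.

```bash
python3 - <<'E'
from h import *
C,_=load("c2")
a=np.radians(136.9);u=np.array([np.cos(a),np.sin(a)]);v=np.array([-u[1],u[0]])
c=np.array([629.6,-245.9])
def loc(px,z): p=p2w(C,px,z)[:,:2]-c; return np.c_[p@u,p@v].round(1)
print(loc([(248,170),(398,170),(271,209),(377,209)],3),loc([(323,268)],43.6),loc([(271,227),(376,227)],43.6),loc([(251,240),(395,240)],69.6))
E
```

```text
[[ 54.5  36.2]
 [ 54.4 -35.7]
 [ 35.5  25.9]
 [ 35.4 -26.3]] [[18.7  0.4]] [[ 35.9  21. ]
 [ 35.8 -20.7]] [[ 37.5  24.5]
 [ 37.4 -23.8]]
```

Emit:
arm_command([
  [-0.06,0.01,0.5],
  [0,0,0.5],
  [0,0,0.3],
  [0,0,0.14],
  [0,0,0],
], gripper=[35,35,35,35,35], twist=[0,0,0,0,0])

```text
time: 39.35
tool_pos: [630.5, -246.6, 9.5]
tcp_rot: [3.142, 0.0, 2.389]
contact_force: [0.3, 0.5, -1.5]
grip_width: 49.5
finger_force: 30.0
```

Emit:
arm_command([
  [0,0,0],
  [0,0,0],
  [0,0,0],
  [0,0,0],
  [0,0,-0.5],
], gripper=[35,75,75,75,75], twist=[0,0,0,0,0])

```text
time: 39.98
tool_pos: [629.8, -246.2, 21.4]
tcp_rot: [-3.141, -0.002, 2.39]
contact_force: [0.2, -0.3, 0.7]
grip_width: 74.7
finger_force: 0.0
```

Emit:
arm_command([
  [0,0,-1],
  [0,0,-1],
  [0,0,-1],
  [0,0,-1],
  [0,0,-1],
], gripper=[75,75,75,75,75], twist=[0,0,0,0,0])

```text
time: 40.6
tool_pos: [630.6, -246.5, 149.0]
tcp_rot: [3.141, 0.001, 2.39]
contact_force: [-0.0, 0.2, 0.8]
grip_width: 75.1
finger_force: 0.0
```

Emit:
arm_command([
  [-1,0,-0.5],
  [-1,0,-0.5],
  [-1,0,-0.5],
  [-1,0,-0.5],
  [0,0,0],
], gripper=[75,75,75,75,75], twist=[0,0,0,0,0])

```text
time: 41.22
tool_pos: [704.2, -316.0, 198.1]
tcp_rot: [3.141, 0.003, 2.389]
contact_force: [0.3, 0.1, 0.3]
grip_width: 74.6
finger_force: 0.0
```

```bash
python3 - <<'E'
from h import *
look("f1")
E
```

```text
41.225 [ 704.2 -316.   198.1] [3.141e+00 3.000e-03 2.389e+00] 0.102
```

View pics/f1.png

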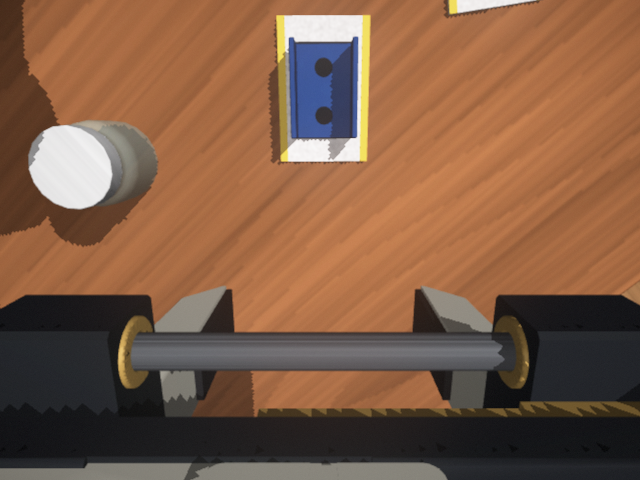

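The channel sits centred on its card at (324,88), and the jar at (90,165) has not been touched. I move to an overview to check all four.

Emit:
arm_command([
  [0.96,0.11,-0.4],
  [0.96,0.11,-0.4],
  [0.96,0.11,-0.4],
  [0.96,0.11,-0.4],
  [0.96,0.11,-0.4],
], gripper=[75,75,75,75,75], twist=[0,0,0,0,0])

```text
time: 41.9
tool_pos: [623.5, -221.0, 247.2]
tcp_rot: [-3.141, -0.001, 2.39]
contact_force: [-0.3, 0.5, 0.6]
grip_width: 74.8
finger_force: 0.0
```

Emit:
arm_command([
  [0.96,0.11,0],
  [0.96,0.11,0],
  [0.96,0.11,0],
  [0.96,0.11,0],
  [0.96,0.11,0],
], gripper=[75,75,75,75,75], twist=[0,0,0,0,0])

```text
time: 42.52
tool_pos: [545.0, -129.1, 246.8]
tcp_rot: [-3.141, -0.001, 2.39]
contact_force: [-0.5, 0.4, -0.3]
grip_width: 75.0
finger_force: 0.0
```

Emit:
arm_command([
  [0.96,0.11,0],
  [0.96,0.11,0],
  [0.96,0.11,0],
  [0,0,0],
  [0,0,0],
], gripper=[75,75,75,75,75], twist=[0,0,0,1,1])

```text
time: 43.15
tool_pos: [498.3, -74.3, 246.9]
tcp_rot: [-3.141, -0.0, 2.213]
contact_force: [0.3, -0.3, 0.2]
grip_width: 75.1
finger_force: 0.0
```

Emit:
arm_command([
  [0,0,0],
  [0,0,0],
  [0,0,0],
  [0,0,0],
  [0,0,0],
], gripper=[75,75,75,75,75], twist=[1,1,1,1,1])

```text
time: 43.78
tool_pos: [498.4, -74.6, 246.7]
tcp_rot: [-3.141, -0.0, 1.776]
contact_force: [-0.1, -0.1, -0.3]
grip_width: 75.2
finger_force: 0.0
```

Emit:
arm_command([
  [0,0,0],
  [0,0,0],
  [0,0,0],
  [0,0,0],
  [0,0,0],
], gripper=[75,75,75,75,75], twist=[1,1,1,1,1])

```text
time: 44.4
tool_pos: [498.4, -74.6, 246.7]
tcp_rot: [-3.141, -0.0, 1.34]
contact_force: [-0.2, 0.5, -0.4]
grip_width: 75.0
finger_force: 0.0
```

Emit:
arm_command([
  [0,0,0],
  [0,0,0],
  [0,0,0],
  [0,0,0],
  [0,0,0],
], gripper=[75,75,75,75,75], twist=[1,1,1,1,1])

```text
time: 45.02
tool_pos: [498.4, -74.6, 246.7]
tcp_rot: [-3.141, 0.0, 0.904]
contact_force: [-0.6, 0.7, -0.1]
grip_width: 75.0
finger_force: 0.0
```

Emit:
arm_command([
  [0,0,0],
  [0,0,0],
  [0,0,0],
  [0,0,0],
  [0,0,0],
], gripper=[75,75,75,75,75], twist=[1,1,1,1,1])

```text
time: 45.65
tool_pos: [498.4, -74.6, 246.7]
tcp_rot: [-3.141, 0.001, 0.467]
contact_force: [0.3, 0.4, -0.2]
grip_width: 75.4
finger_force: 0.0
```

Emit:
arm_command([
  [0,0,0],
  [0,0,0],
  [0,0,0],
  [0,0,0],
  [0,0,0],
], gripper=[75,75,75,75,75], twist=[1,1,1,1,1])

```text
time: 46.28
tool_pos: [498.4, -74.6, 246.7]
tcp_rot: [-3.141, 0.001, 0.031]
contact_force: [-0.1, -0.0, -0.9]
grip_width: 75.1
finger_force: 0.0
```

```bash
python3 - <<'E'
from h import *
C,im=look("f2"); t=[]
for x,y,a in [(630.7,-76.7,145.2),(629.6,-245.9,136.9),(602.7,94.3,158.4),(436.6,84.3,37.7)]:
    a=np.radians(a);u=np.array([np.cos(a),np.sin(a),0]);v=np.array([-u[1],u[0],0]);c=np.array([x,y,3.])
    q=np.float32(w2p(C,[c-62*u+45*v,c+62*u+45*v,c+62*u-45*v,c-62*u-45*v]))
    r=cv2.warpPerspective(im,cv2.getPerspectiveTransform(q,np.float32([[0,0],[372,0],[372,270],[0,270]])),(372,270),flags=cv2.INTER_CUBIC)
    t.append(r)
cv2.imwrite("pics/f2m.png",np.vstack([np.hstack(t[:2]),np.hstack(t[2:])])[:,:,::-1])
E
```

```text
46.275 [498.4 -74.6 246.7] [-3.141e+00  1.000e-03  3.100e-02] 0.694
```

View pics/f2m.png

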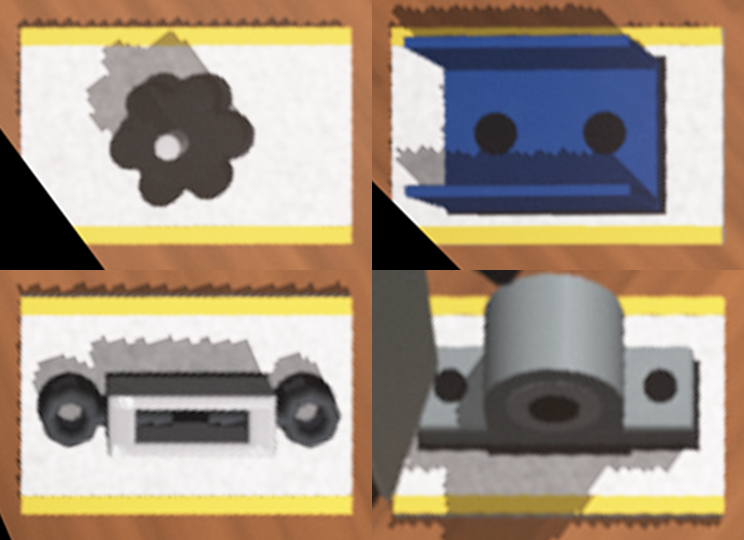

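Every item lies on its own silhouette. I put numbers on the offsets from the features seen: knob outline centre (182,140), channel holes (495,134) and (605,132), turnbuckle eyes (70,411) and (306,409), bearing holes (450,386) and (660,386).

```bash
python3 - <<'E'
from h import *
C,_=load("f2")
for n,x,y,a,z,px in [("knob",630.7,-76.7,145.2,24,[(182,140)]),("chan",629.6,-245.9,136.9,7,[(123,134),(233,132)]),("turn",602.7,94.3,158.4,11,[(70,141),(306,139)]),("bear",436.6,84.3,37.7,15,[(78,116),(288,116)])]:
    a=np.radians(a);u=np.array([np.cos(a),np.sin(a),0]);v=np.array([-u[1],u[0],0]);c=np.array([x,y,3.])
    w=[c+(p[0]/3-62)*u+(45-p[1]/3)*v for p in px]
    d=p2w(C,w2p(C,w),z)-c; print(n,np.c_[d@u,d@v].round(1).tolist())
    k=cards(*load("f2"));
print(k)
E
```

```text
knob [[1.5, 0.0]]
chan [[-19.2, -0.5], [17.1, 0.1]]
turn [[-38.5, 1.4], [38.6, 2.0]]
bear [[-34.6, -0.0], [33.3, -0.0]]
[[436.8  84.5  37.7 110.2  72. ]
 [602.8  94.4 158.4 110.5  71.9]
 [630.8 -76.7 145.3 110.3  71.9]]
```

```bash
python3 -c "
from plant import *
print(close_job())"
```

```text
the job is handed in; nothing more can be done
None
```

The star knob, bearing block, turnbuckle and blue channel are each on their own card, lined up with the silhouette and centred to within about 2 mm by my camera measurements; everything is released, the jar and glue bottle were never touched, and the job was handed in at about 46 s.

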